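# Load the shaker carrier and hold the flask down in its sprung cradle

## Robot

A 6-joint arm with a two-finger parallel gripper is mounted at the origin on a cart in front of the work surface, level with it; the furniture and walls round the work are solid. World frame = base frame: x ahead of the robot, y to its left, z up, the work surface at z = 0. Lengths are in mm, angles in rad, forces in N, time in s.
With the tool pointing down it reaches from about 400 to 925 mm from the base axis. Payload 12.5 kg.
Tool frame: the origin (TCP) lies between the finger pads; the fingertips stand 11 mm ahead of it and the grasp point (between the pads) lies 8 mm behind it (env.tip_extent is the distance from the TCP to the fingertips, in mm); x points along the fingers, z is the direction in which the jaws open and shut, and the axes are right-handed (so a half turn about x gives the same grasp; the last joint's range is limited). The gripper opens to 95 mm and grips with 3 to 60 N. Pads are 20 mm wide; open, the fingers measure 119 mm over their backs; the gripper's body (75 mm by 180 mm) begins 59 mm behind the grasp point.
Start: joints at [-1.401, 0.491, 1.559, -0, 1.092, -0.106], TCP at [170.22, -601.39, 225.661] pointing down, gripper open.
Joint ranges: [-3.1, 3.1], [-0.84, 2.19], [0.05, 2.79], [-1.13, 4.28], [0.06, 2.93], [-2.69, 2.69]. Speed limits (rad/s): [2.22, 2.22, 2.79, 3.14, 3.14, 3.14].

## Interface

Orientations are given as [roll, pitch, yaw] about the fixed x, y, z axes, in that order (R = Rz(yaw) Ry(pitch) Rx(roll)).
In Python, from cell import status, imaging, env gives the robot as it stands. The module is installed in compiled form; this text tells all that it offers.
- The arm moves only by the tool apply_moves, never from a script. Its argument "increments" is a list of rows, each a list of 5 numbers: the closure, from 0 (fully open) to 1 (shut), then the shift along the tool's x, y, z in mm, then the turn about the tool's x in degrees. A call has 1 to 10 rows; each row shifts and turns the commanded pose from where the row before left it, along the tool's axes as they then stand; what a row does not reach is not made up. A row lasts 1/10 s, in which the tool goes at most 50 mm and 8.59 degrees, less where a joint would pass 70% of its speed; a pose out of reach is approached as far as the arm can. A call with a gripper value outside its range is refused whole. The fingers move at their own pace and stop on an object; the grip force is fixed at half the most. Time passes only in rows, so rows that do not move let the fingers close. It gives the time, the measured TCP pose, the force and the opening at its end, in the units of the state.
- status.state(): the state, without advancing time (a new reading comes with each control period).
- imaging.read_camera(name): name is "side" or "top"; returns a dict with "pixels" (384x512x3 uint8, red, green, blue), "fovy" (degrees; the focal length in pixels is half the picture's height over the tangent of half this angle, whatever the lens; pixels are square), "cx", "cy" (the principal point, pixels), "distortion" ([k1, k2, p1, p2, k3] as OpenCV has them; the pictures are not rectified), "R" (3x3) and "t" (3): a world point X has camera coordinates R X + t. Camera axes: x right, y down, z forward; pixel columns grow to the right and rows downward; lengths in mm; the calibration is good to about 2 mm. A picture is of the moment at which its call begins. There is no depth.
- env.job_done(): hands the job in, once; it reports no verdict.
The state is a dict: "t": time; "joints": joint angles; "qvel": joint speeds; "tau": joint torques, N m; "eef_pos": TCP position; "tcp_rot": TCP orientation; "ft_force": force on the tool from outside, world axes, zero at the start; "moment": the same for the moment, N m; "opening": opening from 0.0 (shut) to 1.0 (fully open).
Only numpy, scipy, OpenCV 4.12 (cv2) and the standard library are available. Lean on these libraries where they do the work, as an engineer would, in place of code of your own. Each camera call takes 0.05 s, during which the arm holds its last target. There are 200 camera calls.

## Task

Load the shaker carrier: stand the two tall white sample pots from the worktop upright in the two empty cells of the blue crate, one in each, then set the amber round flask upright in the red sprung ring and press it all the way down against the springs. Finish still holding the flask pressed down there, so that a colleague can clip it in. Leave the short pot in its cell and the other things on the worktop where they are, and do not tip the flask over.

Things in the scene. Friction and masses are not known exactly. Their poses are not given: they have to be found in the camera images.
- carrier: Fixed grey metal plate 132 x 320 x 10 mm (x, y, z), turned about z; origin: centre of its underside. Towards +y a blue crate, outside 60 x 172 mm, walls 4 mm thick, tops 38 mm above the worktop: three cells in a row along y, each 52 x 52 mm, floors 14 mm above the worktop; fingers that close along the carrier's x stay clear of the next cells. At y = -90 mm the sprung cradle with the red ring.
- cell_a (a point): Centre of the inner floor of the crate's cell next to the ring; empty at the start. Axes as the carrier's.
- cell_b (a point): Centre of the inner floor of the middle cell, where the short pot already stands.
- cell_c (a point): Centre of the inner floor of the crate's outer cell; empty at the start.
- ring_center (a point): Centre of the red ring (round bar 10 mm thick, 50 mm clear inside) at mid height of the bar: 62 mm above the worktop when up; moves with the ring. Three steel sleeves 16 mm wide stand round it 47 mm from the centre, tops 6 mm above this point. The flask sits in it with its bulb's centre 22 mm above this point, its underside 5 mm below.
- cradle_ring (a joint): How far the ring is pressed down, m: 0 up, 0.014 against the stop. Springs: about 4 N to start it moving, about 11 N at the stop. The flask's own weight does not press it down.
- flask: Amber glass round flask, small flat bottom, black stopper, 115 mm tall, 0.1 to 0.2 kg, standing upright on the worktop. Origin: centre of its underside, z up. Bulb 64 mm in diameter, centre 26.5 mm up; straight neck 26 mm in diameter from 57 to 100 mm up (grip here); lip 32 mm wide from 100 to 105 mm; stopper 29 mm wide above.
- flask_bulb (a point): Centre of the flask's bulb, 26.5 mm above its underside.
- pot_1: Tall white sample pot with a snapped-on lid, 58 mm tall, standing on the worktop; body 38 mm wide, lid 43 mm wide from 48 to 58 mm up (grip here). Origin at the centre of its underside, z up. Either tall pot may go in either empty cell.
- pot_2: The other tall white sample pot, same size and origin as pot_1.
- short_pot: Short white sample pot, 38 mm tall, lid 44 mm wide, standing in the middle cell; stays there. Origin at the centre of its underside.
- marker: Blue and grey marker pen, 14 x 150 x 15 mm, lying on the worktop; leave it. Origin under its middle.
- petri: Clear petri dish, 60 mm wide, 14 mm tall; leave it. Origin under its centre.
- mailer: White and blue slide mailer, 86 x 30 x 12 mm; leave it. Origin under its centre.
- forceps: Steel forceps, 122 mm long, lying on the worktop; leave them. Origin under their middle.

How it is judged (in metres and radians):
On the way, in this order (a step that is already met when the one before it is completed fails the run):
1. the two tall pots stand upright in the two empty cells, let go (((horizontal distance between pot_1 and cell_a below 0.012 m and z of pot_1 in the frame of cell_a between -0.006 and 0.006 m and angle between pot_1's own z axis and vertical below 0.15 rad) or (horizontal distance between pot_1 and cell_c below 0.012 m and z of pot_1 in the frame of cell_c between -0.006 and 0.006 m and angle between pot_1's own z axis and vertical below 0.15 rad)) and ((horizontal distance between pot_2 and cell_a below 0.012 m and z of pot_2 in the frame of cell_a between -0.006 and 0.006 m and angle between pot_2's own z axis and vertical below 0.15 rad) or (horizontal distance between pot_2 and cell_c below 0.012 m and z of pot_2 in the frame of cell_c between -0.006 and 0.006 m and angle between pot_2's own z axis and vertical below 0.15 rad)) and contact force between the fingers and pot_1 below 0.2 N and contact force between the fingers and pot_2 below 0.2 N), for 0.2 s.
2. the flask sits upright in the ring and is pressed down against the springs (horizontal distance between flask_bulb and ring_center below 0.006 m and z of flask_bulb in the frame of ring_center between 0.016 and 0.028 m and angle between flask's own z axis and vertical below 0.17 rad and value of joint cradle_ring above 0.011 m and contact force between flask and carrier above 5 N), for 0.2 s.
At the end, for the whole second after the job is handed in: Both tall pots upright in their own cells (12 mm of centre), let go, short pot in the middle cell; flask upright (0.17 rad), within 6 mm of the ring's axis, seated and pressed on it by the robot (over 5 N), ring at least 11 of 14 mm down, flask still and still held (all of step 1 and all of step 2 and contact force between any of the fingers, the arm and flask above 2 N and linear speed of flask below 0.02 m/s and horizontal distance between short_pot and cell_b below 0.012 m and z of short_pot in the frame of cell_b between -0.006 and 0.006 m and angle between short_pot's own z axis and vertical below 0.15 rad); the arm keeps its last pose, push and grip.
It fails at once if the flask is tipped over (angle between flask's own z axis and vertical above 0.8 rad).
It fails at once if a bystander is shifted by more than 30 mm (distance of any of marker, petri, mailer, forceps, short_pot from where it was at the start of the episode above 0.03 m).
It also fails if it takes over 72 s, if anything falls off the work surface, if the arm or the gripper's body presses on something with over 40 N, if the wrist force passes 120 N, or if a joint passes its speed limit or range.

## Working session

There is one attempt and no reset: what is moved stays moved. The work goes in short steps, Python scripts to look and compute and a tool call to move; the robot and the scene stay as the last step left them, time stands still between calls to the robot, and variables do not carry over. Pictures are saved under pics/ and viewed, about 8 in all and at most 12, crops included, and the job is handed in when it is done.

Besides the shell and the picture viewer there is one more tool, called after ">>>" in YAML: its name, and indented under it one key for each argument. apply_moves: Moves the arm, as the interface text tells. Its arguments: {"type":"object","properties":{"increments":{"type":"array"}},"required":["increments"]}

```bash
mkdir -p pics
cat > h.py <<'E'
import numpy as np, cv2
from cell import status, imaging, env
def cam(n):
    c=imaging.read_camera(n); im=c["pixels"]; f=im.shape[0]/2/np.tan(np.radians(c["fovy"])/2)
    c["K"]=np.array([[f,0,c["cx"]],[0,f,c["cy"]],[0,0,1.]]); c["D"]=np.array(c["distortion"],float)
    c["R"]=np.array(c["R"]);c["t"]=np.array(c["t"]);return c
def ray(c,uv):
    p=cv2.undistortPoints(np.array([[uv]],float),c["K"],c["D"])[0,0]
    return -c["R"].T@c["t"], c["R"].T@np.array([p[0],p[1],1])
def onz(c,uv,z):
    o,d=ray(c,uv); return (o+d*(z-o[2])/d[2])[:2]
def proj(c,X):
    return cv2.projectPoints(np.array(X,float).reshape(-1,1,3),cv2.Rodrigues(c["R"])[0],c["t"],c["K"],c["D"])[0][:,0]
def save(c,n,box=None,s=1):
    im=c["pixels"]
    if box: im=im[box[1]:box[3],box[0]:box[2]]
    cv2.imwrite("pics/"+n,cv2.cvtColor(cv2.resize(im,None,fx=s,fy=s,interpolation=cv2.INTER_CUBIC),cv2.COLOR_RGB2BGR))
E
python3 - <<'E'
from h import *
print(status.state(),env.tip_extent)
for n in("top","side"):
    c=cam(n);save(c,n+"0.png",s=1.5);print(n,c["fovy"],c["D"],-c["R"].T@c["t"],c["R"][2])
E
```

```text
{'t': 0.0, 'joints': array([-1.40061142e+00,  4.91557879e-01,  1.55947845e+00, -1.25982104e-05,
        1.09172662e+00, -1.05627732e-01]), 'qvel': array([-0.00055901,  0.0006495 , -0.0009175 ,  0.00144273,  0.00109784,
        0.0016488 ]), 'tau': array([ 1.79978735e-03, -6.12642860e+01, -2.58186615e+01,  6.93111517e-02,
        4.81942354e-02, -1.00521427e-04]), 'eef_pos': array([ 170.16483781, -601.12602772,  225.05281004]), 'tcp_rot': array([3.04551196, 1.56962598, 1.75053409]), 'ft_force': array([ 0.44281365,  1.56322779, -0.69326198]), 'moment': array([ 0.05319153,  0.00747721, -0.01387616]), 'opening': 1.0003782320063952} 11.0
top 49.93738417688923 [0.02568896 0.         0.         0.         0.        ] [ 347.91938977    2.81985587 1343.42422321] [ 0.13010496  0.00656548 -0.99147849]
side 46.29599901069951 [0.00442808 0.         0.         0.         0.        ] [  447.10575878 -1087.42059923   982.12568107] [ 0.06808914  0.76475354 -0.64071514]
```

View pics/top0.png

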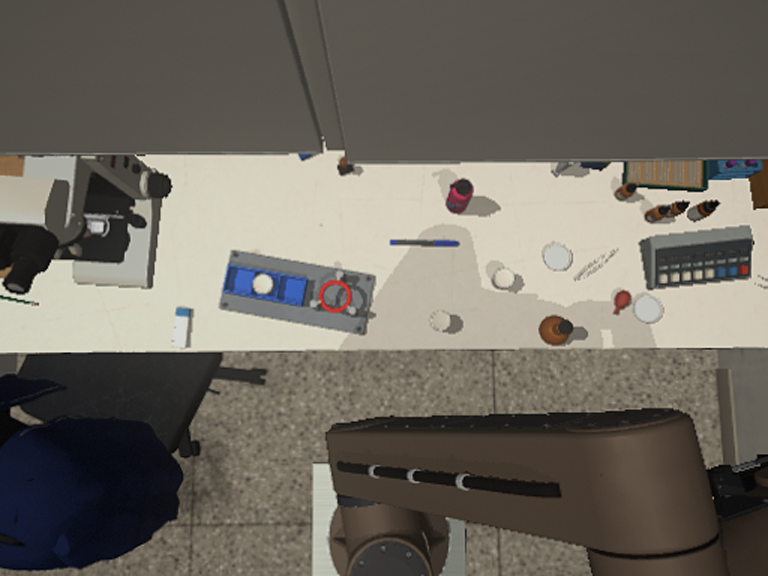

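View pics/side0.png

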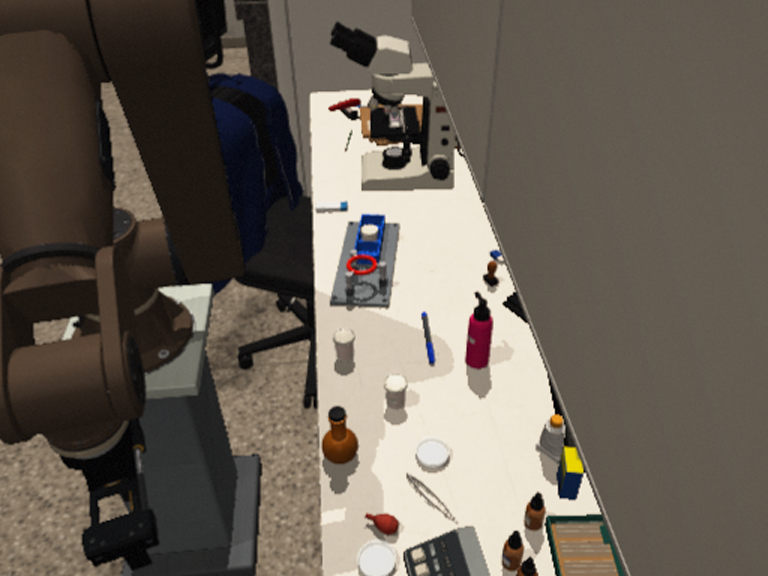

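Top view (×1.5 pixels): crate at (265,285), ring at (336,297), tall pots at (503,278) and (440,321), flask at (555,330). The side view shows the pots at (396,390) and (344,350) and the flask at (340,440). Next I measure them.

Run:
```python
from h import *
T=cam("top");S=cam("side")
def cen(c,m,box):
    mm=np.zeros(m.shape,np.uint8);x0,y0,x1,y1=box;mm[y0:y1,x0:x1]=m[y0:y1,x0:x1]
    cs=cv2.findContours(mm,cv2.RETR_EXTERNAL,cv2.CHAIN_APPROX_NONE)[0];return max(cs,key=cv2.contourArea)
for n,c,bx,rb in(("T",T,(140,155,260,230),(195,175,250,220)),("S",S,(220,130,280,210),(220,160,265,190))):
    im=c["pixels"].astype(int);r,g,b=im[...,0],im[...,1],im[...,2]
    red=((r>130)&(g<80)&(b<80)).astype(np.uint8)
    k=cen(c,red,rb);e=cv2.fitEllipse(cv2.convexHull(k)) ;print(n,"ring",e,onz(c,e[0],62))
    blue=((b>110)&(r<90)&(b>g*1.4)).astype(np.uint8)
    k=cen(c,cv2.morphologyEx(blue,cv2.MORPH_CLOSE,np.ones((15,15))) ,bx);q=cv2.minAreaRect(k);print("blue",q,[onz(c,p,38).round(1) for p in cv2.boxPoints(q)])
    am=((r>80)&(r>g*1.6)&(g>b*1.2)).astype(np.uint8)
    k=cen(c,am,(340,200,400,240) if n=="T" else (205,265,250,315));m=cv2.minEnclosingCircle(k);print("bulb",m,cv2.boundingRect(k),onz(c,m[0],26.5))
    dk=((r<60)&(g<60)&(b<60)).astype(np.uint8)
    k=cen(c,dk,(365,205,390,230) if n=="T" else (215,265,240,290));m=cv2.minEnclosingCircle(k);print("stop",m,onz(c,m[0],115 if n=="T" else 110))
a=cv2.resize(T["pixels"][150:240,270:400],None,fx=6,fy=6,interpolation=cv2.INTER_CUBIC)
cv2.imwrite("pics/ct.png",a[...,::-1])
a=cv2.resize(S["pixels"][210:320,205:300],None,fx=5.4,fy=5.4,interpolation=cv2.INTER_CUBIC)
cv2.imwrite("pics/cs.png",a[...,::-1])
```

```text
T ring ((223.03392028808594, 197.0515899658203), (21.344818115234375, 21.424875259399414), 4.270061016082764) [497.98870301 109.04748605]
blue ((176.22000122070312, 189.5399932861328), (53.39731216430664, 19.051300048828125), 10.30484676361084) [array([511.7, 349.7]), array([572.3, 340.4]), array([540.2, 171.5]), array([480. , 181.8])]
bulb ((369.0, 220.375), 6.375100135803223) (363, 214, 10, 13) [ 424.61292669 -352.73802935]
stop ((376.68182373046875, 217.9545440673828), 4.778231143951416) [ 426.51905367 -351.79489304]
S ring ((240.6520538330078, 175.8957977294922), (12.49958324432373, 20.515743255615234), 86.25739288330078) [498.31874356 106.04906536]
blue ((245.71908569335938, 156.39352416992188), (16.934188842773438, 27.067678451538086), 7.765166282653809) [array([484.6, 180.7]), array([508.9, 349.2]), array([570.8, 326.3]), array([542. , 160.7])]
bulb ((226.0, 295.5), 11.280613899230957) (215, 286, 23, 16) [ 426.44765368 -353.1748948 ]
stop ((224.10345458984375, 276.1551818847656), 5.232661247253418) [ 426.22238662 -357.93375434]
```

View pics/ct.png

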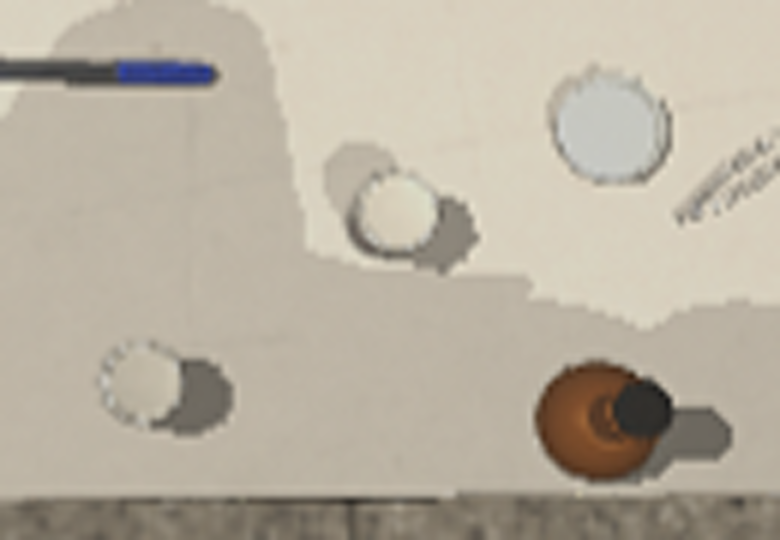

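View pics/cs.png

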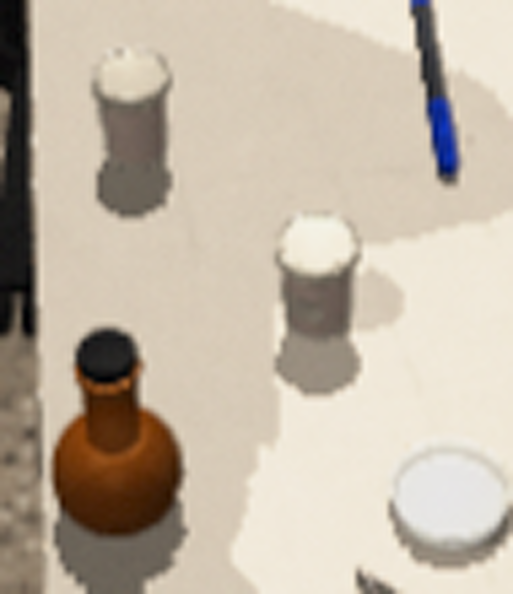

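Crop views: the lid centres in the top crop are at (398,212) and (142,383), and in the side crop at (318,244) and (132,74). The flask bulb is at (597,421) in the top crop and (117,470) in the side crop. I'll triangulate these and check the heights.

```bash
cat >> h.py <<'E'
from scipy.spatial.transform import Rotation as Ro
def tri(a,ua,b,ub):
    o1,d1=ray(a,ua);o2,d2=ray(b,ub)
    s=np.linalg.lstsq(np.c_[d1,-d2],o2-o1,rcond=None)[0];p,q=o1+s[0]*d1,o2+s[1]*d2
    return ((p+q)/2).round(1),round(np.linalg.norm(p-q),1)
def tool():
    s=status.state();R=Ro.from_euler("xyz",s["tcp_rot"]).as_matrix();return s,R
def need(X,jaw=None):
    s,R=tool();d=np.array(X)-s["eef_pos"]
    print("t",round(s["t"],2),"tcp",s["eef_pos"].round(1),"open",round(s["opening"],3),"F",s["ft_force"].round(1),"q",s["joints"].round(2))
    print("tilt",R[:,0].round(3),"jaw deg",np.degrees(np.arctan2(R[1,2],R[0,2])).round(1),"tool shift",(R.T@d).round(1))
    if jaw is not None:
        a=np.radians(jaw);zz=np.array([np.cos(a),np.sin(a),0]);v=R.T@zz
        t=np.degrees(np.arctan2(-v[1],v[2]));t=(t+90)%180-90;print("turn",t.round(1),"shift after turn",(Ro.from_euler("x",t,degrees=True).as_matrix().T@(R.T@d)).round(1))
E
python3 - <<'E'
from h import *
T=cam("top");S=cam("side")
ct=lambda u,v:((u+.5)/6+269.5,(v+.5)/6+149.5)
k=513/95;cs=lambda u,v:((u+.5)/k+204.5,(v+.5)/k+209.5)
for n,a,b,z in(("p1",ct(398,212),cs(318,244),58),("p2",ct(142,383),cs(132,74),58),("bulb",ct(597,421),cs(117,470),26.5),("stop",ct(642,406),cs(107,353),115),("ring",(223.03,197.05),(240.65,175.9),62)):
    print(n,tri(T,a,S,b),onz(T,a,z).round(1),onz(S,b,z).round(1))
# short pot lid: white blob inside the crate
for c,bx in((T,(160,175,192,204)),(S,(232,143,262,165))):
    im=c["pixels"].astype(int);m=((im[...,0]>140)&(im[...,1]>120)).astype(np.uint8);mm=np.zeros_like(m);mm[bx[1]:bx[3],bx[0]:bx[2]]=m[bx[1]:bx[3],bx[0]:bx[2]]
    k=max(cv2.findContours(mm,0,1)[0],key=cv2.contourArea);e=cv2.fitEllipse(k);print("short",e,onz(c,e[0],52).round(1))
need([500,-280,150],-10.6)
E
```

```text
p1 (array([ 536. , -246.4,   53. ]), np.float64(1.3)) [ 534.6 -245.5] [ 536.2 -250.9]
p2 (array([ 447. , -110.3,   53.4]), np.float64(2.0)) [ 445.7 -110. ] [ 448. -115.]
bulb (array([ 426.8, -354.1,   22.9]), np.float64(0.1)) [ 426.6 -353.1] [ 427.  -356.9]
stop (array([ 428.1, -353.4,  109.1]), np.float64(1.9)) [ 428.6 -351.6] [ 427.2 -358.4]
ring (array([498.4, 109.3,  59.5]), np.float64(0.2)) [498.  109.1] [498.3 106. ]
short ((174.8348846435547, 188.9550323486328), (12.099515914916992, 12.530774116516113), 35.57347869873047) [525.9 262.4]
short ((245.78782653808594, 152.8061065673828), (6.285400390625, 10.737414360046387), 82.67082214355469) [527.  253.4]
t 0.3 tcp [ 170.2 -601.3  225.4] open 0.994 F [ 1.  -0.6 -0.2] q [-1.4   0.49  1.56 -0.    1.09 -0.11]
tilt [-0.  0. -1.] jaw deg -74.2 tool shift [  75.5  404.8 -219.3]
turn -63.6 shift after turn [ 75.5 376.5 265.1]
```

Triangulation closes to within 2 mm. Every height reads about 4 mm low, in the same direction, which fits calibration bias. I'll take positions from the top view and known heights: p1 (535,-246), p2 (446,-110), flask (427,-354), ring (498,109), cell_a (516,206), cell_c (536,317), with the jaw along -10.5°.

>>> apply_moves:
  increments:
    - [0, 0, 0, 0, -8]
    - [0, 0, 0, 0, -8]
    - [0, 0, 0, 0, -8]
    - [0, 0, 0, 0, -8]
    - [0, 0, 0, 0, -8]
    - [0, 0, 0, 0, -8]
    - [0, 0, 0, 0, -8]
    - [0, 0, 0, 0, -7.7]
    - [0, 0, 15, 10, 0]
    - [0, 0, 30, 20, 0]

```text
t: 1.3
eef_pos: [207.6, -562.6, 225.2]
tcp_rot: [-2.563, 1.571, -2.752]
ft_force: [0.6, -0.0, -0.1]
opening: 0.999
```

>>> apply_moves:
  increments:
    - [0, 0, 40, 28, 0]
    - [0, 0, 40, 28, 0]
    - [0, 0, 40, 28, 0]
    - [0, 0, 40, 28, 0]
    - [0, 0, 40, 28, 0]
    - [0, 0, 40, 28, 0]
    - [0, 0, 40, 28, 0]
    - [0, 0, 40, 28, 0]
    - [0, 0, 25, 18, 0]
    - [0, 0, 15, 10, 0]

```text
t: 2.3
eef_pos: [522.8, -251.4, 225.6]
tcp_rot: [1.06, 1.571, 0.876]
ft_force: [-0.5, -0.0, -0.4]
opening: 0.997
```

Run:
```python
from h import *
need([535,-246,45],-10.5)
```

```text
t 2.3 tcp [ 522.8 -251.4  225.6] open 0.997 F [-0.5 -0.  -0.4] q [-0.56  0.43  1.67  0.    1.04 -0.38]
tilt [ 0.  0. -1.] jaw deg -10.6 tool shift [180.6   7.5  11. ]
turn -0.1 shift after turn [180.6   7.5  11. ]
```

>>> apply_moves:
  increments:
    - [0, 20, 7, 11, 0]
    - [0, 40, 0, 0, 0]
    - [0, 40, 0, 0, 0]
    - [0, 35, 0, 0, 0]
    - [0, 25, 0, 0, 0]
    - [0, 12, 0, 0, 0]
    - [0, 6, 0, 0, 0]
    - [0, 2, 0, 0, 0]
    - [0, 0, 0, 0, 0]

```text
t: 3.2
eef_pos: [533.8, -249.8, 46.5]
tcp_rot: [-0.398, 1.569, -0.582]
ft_force: [-0.2, 0.3, 0.3]
opening: 1.001
```

Run:
```python
from h import *
need([535,-246,45],-10.5)
T=cam("top");S=cam("side")
a=cv2.resize(T["pixels"][140:240,270:370],(400,400),interpolation=2);b=cv2.resize(S["pixels"][190:290,215:315],(400,400),interpolation=2)
cv2.imwrite("pics/g1.png",np.hstack([a,b])[...,::-1])
```

```text
t 3.2 tcp [ 533.8 -249.8   46.5] open 1.001 F [-0.2  0.3  0.3] q [-0.55  0.67  1.8  -0.    0.67 -0.37]
tilt [ 0.001 -0.001 -1.   ] jaw deg -10.5 tool shift [1.5 3.9 0.5]
turn -0.0 shift after turn [1.5 3.9 0.5]
```

View pics/g1.png

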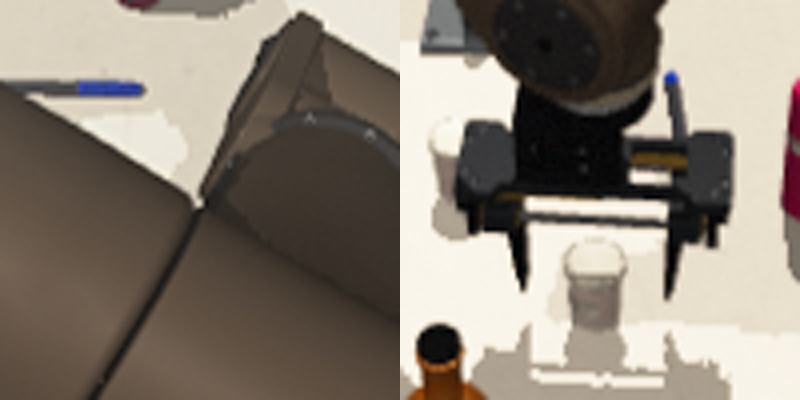

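The side crop shows the lid at (595,262), centred between the fingertips at (522,292) and (668,298). I'll use the known fingertip position to check the side camera's bias.

Run:
```python
from h import *
S=cam("side");s,R=tool();p=s["eef_pos"];o=s["opening"]*47.5
for sg in(-1,1): print(proj(S,p+11*R[:,0]+sg*(o+4)*R[:,2])*1., "seen",[(215+x/4,190+y/4) for x,y in((122,291),(268,297))][sg>0])
print(onz(S,(263.75,263.5),35.5))
need([535,-246,45],-10.5)
```

```text
[[244.24619989 259.02333736]] seen (245.5, 262.75)
[[281.09747343 261.06364992]] seen (282.0, 264.25)
[ 535.54363792 -262.71861198]
t 3.35 tcp [ 533.8 -249.9   46.6] open 1.001 F [-0.8 -0.5  0.7] q [-0.55  0.67  1.8  -0.    0.67 -0.37]
tilt [ 0.001 -0.001 -1.   ] jaw deg -10.5 tool shift [1.6 4.  0.5]
turn -0.0 shift after turn [1.6 4.  0.5]
```

>>> apply_moves:
  increments:
    - [0, 1.5, 3, 0, 0]
    - [0.5, 0, 0, 0, 0]
    - [1, 0, 0, 0, 0]
    - [1, 0, 0, 0, 0]
    - [1, 0, 0, 0, 0]
    - [1, 0, 0, 0, 0]
    - [1, 0, 0, 0, 0]
    - [1, 0, 0, 0, 0]

```text
t: 4.15
eef_pos: [533.9, -246.7, 44.1]
tcp_rot: [-1.182, 1.571, -1.365]
ft_force: [0.4, -0.6, -0.2]
opening: 0.465
```

Run:
```python
from h import *
need([536,317,150],-10.5)
```

```text
t 4.15 tcp [ 533.9 -246.7   44.1] open 0.465 F [ 0.4 -0.6 -0.2] q [-0.55  0.67  1.81 -0.    0.66 -0.36]
tilt [ 0. -0. -1.] jaw deg -10.5 tool shift [-105.9  554.7 -100.7]
turn 0.0 shift after turn [-105.9  554.7 -100.7]
```

Opening is 44 mm, matching the lid, so pot 1 is gripped. Lifting and carrying it to cell_c.

>>> apply_moves:
  increments:
    - [1, -10, 0, 0, 0]
    - [1, -30, 0, 0, 0]
    - [1, -40, 0, 0, 0]
    - [1, -25, 20, -4, 0]
    - [1, 0, 35, -6, 0]
    - [1, 0, 40, -8, 0]
    - [1, 0, 45, -8, 0]
    - [1, 0, 45, -8, 0]
    - [1, 0, 45, -8, 0]
    - [1, 0, 45, -8, 0]

```text
t: 5.15
eef_pos: [534.6, 34.5, 149.9]
tcp_rot: [0.018, 1.57, -0.166]
ft_force: [1.1, -1.0, -0.9]
opening: 0.428
```

>>> apply_moves:
  increments:
    - [1, 0, 45, -8, 0]
    - [1, 0, 45, -8, 0]
    - [1, 0, 45, -8, 0]
    - [1, 0, 40, -8, 0]
    - [1, 0, 35, -6, 0]
    - [1, 0, 30, -6, 0]
    - [1, 0, 20, -4, 0]
    - [1, 0, 10, -2, 0]
    - [1, 0, 0, 0, 0]

```text
t: 6.05
eef_pos: [534.7, 308.1, 149.4]
tcp_rot: [0.235, 1.571, 0.054]
ft_force: [0.7, -0.3, -0.4]
opening: 0.425
```

Run:
```python
from h import *
need([536,317,58],-10.5)
```

```text
t 6.05 tcp [534.7 308.1 149.4] open 0.425 F [ 0.7 -0.3 -0.4] q [ 0.42  0.56  1.66 -0.    0.92  0.6 ]
tilt [ 0.  0. -1.] jaw deg -10.4 tool shift [91.4  9.  -0.3]
turn 0.1 shift after turn [91.4  9.  -0.4]
```

The opening dropped to 40 mm, below the 43 mm lid, so I'll look.

Run:
```python
from h import *
S=cam("side");save(S,"h1.png",(200,90,300,190),5)
need([536,317,58],-10.5)
```

```text
t 6.1 tcp [534.8 307.2 149.3] open 0.425 F [ 0.3  0.4 -0.7] q [ 0.41  0.56  1.66 -0.    0.92  0.6 ]
tilt [ 0. -0. -1.] jaw deg -10.5 tool shift [91.3  9.9 -0.6]
turn 0.0 shift after turn [91.3  9.9 -0.6]
```

View pics/h1.png

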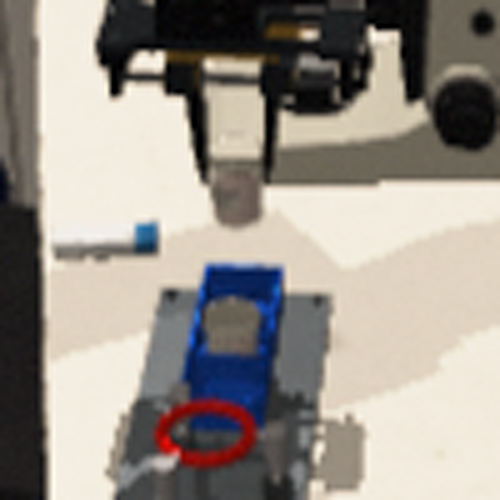

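Run:
```python
from h import *
S=cam("side");s,R=tool();p=s["eef_pos"];x,y,z=p
f=lambda X:((proj(S,X)[0]-[200,90])*5+2).round(0)
print("tips near edge",f(p+11*R[:,0]-20.5*R[:,2]-10*R[:,1]),f(p+11*R[:,0]+20.5*R[:,2]-10*R[:,1]))
for e in(-8,0,8): print(e,"bottom near",f([x,y+e-19,z-44]),"lid low near",f([x,y+e-21.5,z+4]),"lid top far",f([x,y+e+21.5,z+14]))
need([536,317,58],-10.5)
```

```text
tips near edge [203. 180.] [260. 182.]
-8 bottom near [237. 233.] lid low near [235. 177.] lid top far [230. 134.]
0 bottom near [236. 227.] lid low near [235. 172.] lid top far [229. 128.]
8 bottom near [235. 221.] lid low near [234. 166.] lid top far [228. 123.]
t 6.15 tcp [534.9 306.6 149.3] open 0.429 F [-0.4 -0.4 -0.5] q [ 0.41  0.56  1.66 -0.    0.92  0.6 ]
tilt [-0. -0. -1.] jaw deg -10.5 tool shift [91.3 10.4 -0.8]
turn -0.0 shift after turn [91.3 10.4 -0.8]
```

The pot hangs upright. Its bottom edge is at (236,225) against the expected (236,230), so it sits a few mm towards +y between the pads, which the cell can absorb. I'll aim a little short and lower it.

>>> apply_moves:
  increments:
    - [1, 10, 8, 0, 0]
    - [1, 25, 0, 0, 0]
    - [1, 25, 0, 0, 0]
    - [1, 10, 0, 0, 0]
    - [1, 5, 0, 0, 0]
    - [1, 3, 0, 0, 0]
    - [1, 0, 0, 0, 0]

```text
t: 6.85
eef_pos: [536.7, 315.2, 71.5]
tcp_rot: [0.483, 1.57, 0.3]
ft_force: [0.5, -0.9, -0.1]
opening: 0.43
```

Run:
```python
from h import *
need([536,315,58],-10.5)
S=cam("side");save(S,"l1.png",(205,110,285,190),6)
```

```text
t 6.85 tcp [536.7 315.2  71.5] open 0.43 F [ 0.5 -0.9 -0.1] q [ 0.43  0.67  1.7  -0.    0.77  0.61]
tilt [ 0.001  0.    -1.   ] jaw deg -10.5 tool shift [13.5 -0.3 -0.6]
turn -0.0 shift after turn [13.5 -0.3 -0.6]
```

View pics/l1.png

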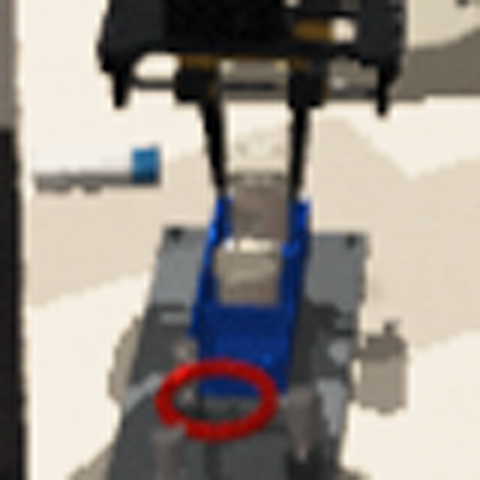

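The pot is at (262,210), centred between the crate walls at (215,205) and (308,205), with no contact force. Lowering gently.

>>> apply_moves:
  increments:
    - [1, 5, 0, 0, 0]
    - [1, 4, 0, 0, 0]
    - [1, 2, 0, 0, 0]
    - [1, 1, 0, 0, 0]
    - [1, 0, 0, 0, 0]

```text
t: 7.4
eef_pos: [536.3, 315.3, 59.7]
tcp_rot: [0.102, 1.571, -0.081]
ft_force: [-2.4, -1.1, 6.3]
opening: 0.429
```

6 N up at the expected floor height, so the pot is down. Releasing, lifting and heading for pot 2.

>>> apply_moves:
  increments:
    - [0.3, 0, 0, 0, 0]
    - [0, 0, 0, 0, 0]
    - [0, 0, 0, 0, 0]
    - [0, -20, 0, 0, 0]
    - [0, -40, 0, 0, 0]
    - [0, -30, 0, 0, 0]
    - [0, 0, -20, 0, 0]
    - [0, 0, -40, -1, 0]
    - [0, 0, -45, -1, 0]
    - [0, 0, -45, -1, 0]

```text
t: 8.4
eef_pos: [505.5, 167.1, 149.0]
tcp_rot: [-0.216, 1.571, -0.399]
ft_force: [0.7, -0.7, 0.6]
opening: 1.003
```

>>> apply_moves:
  increments:
    - [0, 0, -45, -1, 0]
    - [0, 0, -45, -1, 0]
    - [0, 0, -45, -1, 0]
    - [0, 0, -45, -1, 0]
    - [0, 0, -40, -1, 0]
    - [0, 0, -30, -1, 0]
    - [0, 0, -20, 0, 0]
    - [0, 0, -10, 0, 0]
    - [0, 0, 0, 0, 0]

```text
t: 9.3
eef_pos: [449.2, -106.6, 149.1]
tcp_rot: [-0.467, 1.571, -0.652]
ft_force: [-0.0, 0.8, 0.5]
opening: 1.003
```

Run:
```python
from h import *
need([446,-111,45],-10.5)
T=cam("top");save(T,"c1.png",(140,150,310,240),4.5)
for u in ((516,206.4,14),(536.2,316.5,72),(526,261.5,52)): print(((proj(T,u)[0]-[140,150]+.5)*4.5).round())
```

```text
t 9.3 tcp [ 449.2 -106.6  149.1] open 1.003 F [-0.   0.8  0.5] q [-0.38  0.37  2.03 -0.    0.74 -0.19]
tilt [ 0. -0. -1.] jaw deg -10.6 tool shift [104.1  -4.9  -2.3]
turn -0.1 shift after turn [104.1  -4.9  -2.3]
[247. 198.]
[ 75. 159.]
[160. 177.]
```

View pics/c1.png

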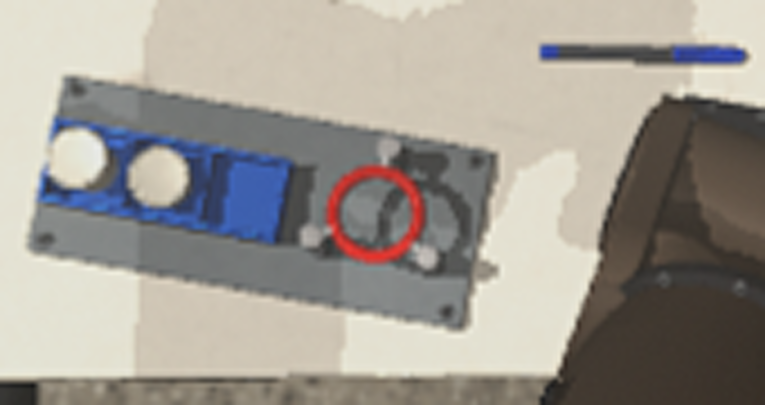

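Pot 1's lid is at (79,157) against (75,159) predicted, about 2 mm off. Cell_a's floor is at (248,198) as predicted, and the short pot is at (159,177). Picking pot 2.

>>> apply_moves:
  increments:
    - [0, 15, -4, -2, 0]
    - [0, 30, 0, 0, 0]
    - [0, 30, 0, 0, 0]
    - [0, 16, 0, 0, 0]
    - [0, 8, 0, 0, 0]
    - [0, 4, 0, 0, 0]
    - [0.5, 1, 0, 0, 0]
    - [1, 0, 0, 0, 0]
    - [1, 0, 0, 0, 0]
    - [1, 0, 0, 0, 0]

```text
t: 10.35
eef_pos: [446.7, -109.6, 45.7]
tcp_rot: [-0.256, 1.57, -0.439]
ft_force: [-0.4, 0.5, 0.3]
opening: 0.723
```

>>> apply_moves:
  increments:
    - [1, 0, 0, 0, 0]
    - [1, 0, 0, 0, 0]
    - [1, 0, 0, 0, 0]
    - [1, 0, 0, 0, 0]

```text
t: 10.75
eef_pos: [446.5, -109.6, 45.1]
tcp_rot: [-0.782, 1.571, -0.966]
ft_force: [0.9, 0.5, 1.0]
opening: 0.438
```

Run:
```python
from h import *
need([516,206.5,150],-10.5)
```

```text
t 10.75 tcp [ 446.5 -109.6   45.1] open 0.438 F [0.9 0.5 1. ] q [-0.38  0.56  2.12 -0.    0.46 -0.2 ]
tilt [ 0. -0. -1.] jaw deg -10.5 tool shift [-104.9  323.4   10.7]
turn -0.0 shift after turn [-104.9  323.4   10.8]
```

>>> apply_moves:
  increments:
    - [1, -10, 0, 0, 0]
    - [1, -30, 0, 0, 0]
    - [1, -40, 0, 0, 0]
    - [1, -25, 20, 1, 0]
    - [1, 0, 35, 1, 0]
    - [1, 0, 45, 1, 0]
    - [1, 0, 45, 2, 0]
    - [1, 0, 45, 2, 0]
    - [1, 0, 45, 2, 0]
    - [1, 0, 40, 1, 0]

```text
t: 11.75
eef_pos: [506.5, 161.3, 150.9]
tcp_rot: [0.262, 1.57, 0.08]
ft_force: [0.3, -1.5, 1.0]
opening: 0.431
```

>>> apply_moves:
  increments:
    - [1, 0, 25, 1, 0]
    - [1, 0, 15, 0, 0]
    - [1, 0, 7, 0, 0]
    - [1, 0, 0, 0, 0]

```text
t: 12.15
eef_pos: [515.8, 205.0, 150.2]
tcp_rot: [-1.9, 1.571, -2.083]
ft_force: [1.2, -1.2, -0.2]
opening: 0.439
```

Run:
```python
from h import *
need([516,206.5,59],-10.5)
```

```text
t 12.15 tcp [515.8 205.  150.2] open 0.439 F [ 1.2 -1.2 -0.2] q [ 0.26  0.48  1.81 -0.    0.84  0.44]
tilt [-0. -0. -1.] jaw deg -10.5 tool shift [91.2  1.5 -0.1]
turn 0.0 shift after turn [91.2  1.5 -0.1]
```

>>> apply_moves:
  increments:
    - [1, 20, 1, 0, 0]
    - [1, 30, 0, 0, 0]
    - [1, 20, 0, 0, 0]
    - [1, 10, 0, 0, 0]
    - [1, 5, 0, 0, 0]
    - [1, 3, 0, 0, 0]
    - [1, 1.5, 0, 0, 0]
    - [1, 0.5, 0, 0, 0]
    - [1, 0, 0, 0, 0]

```text
t: 13.05
eef_pos: [516.3, 206.1, 60.6]
tcp_rot: [0.288, 1.57, 0.104]
ft_force: [-0.8, 0.0, -1.2]
opening: 0.433
```

>>> apply_moves:
  increments:
    - [1, 1, 0, 0, 0]
    - [1, 1, 0, 0, 0]
    - [1, 0, 0, 0, 0]

```text
t: 13.35
eef_pos: [516.4, 206.3, 59.0]
tcp_rot: [0.489, 1.57, 0.306]
ft_force: [-2.7, 0.4, 9.3]
opening: 0.438
```

>>> apply_moves:
  increments:
    - [0.3, 0, 0, 0, 0]
    - [0, 0, 0, 0, 0]
    - [0, 0, 0, 0, 0]
    - [0, -20, 0, 0, 0]
    - [0, -45, 0, 0, 0]
    - [0, -35, -10, 0, 0]
    - [0, 0, -30, 1, 0]
    - [0, 0, -45, 1, 0]
    - [0, 0, -45, 1, 0]
    - [0, 0, -45, 1, 0]

```text
t: 14.35
eef_pos: [487.6, 31.9, 158.2]
tcp_rot: [-0.357, 1.571, -0.539]
ft_force: [0.6, -1.0, 0.8]
opening: 0.997
```

>>> apply_moves:
  increments:
    - [0, 0, -45, 1, 0]
    - [0, 0, -45, 1, 0]
    - [0, 0, -45, 1, 0]
    - [0, 0, -45, 2, 0]
    - [0, 0, -45, 2, 0]
    - [0, 0, -45, 2, 0]
    - [0, 0, -45, 1, 0]
    - [0, 0, -40, 0, 0]
    - [0, 0, -25, 0, 0]
    - [0, 0, -12, 0, 0]

```text
t: 15.35
eef_pos: [425.9, -356.0, 157.8]
tcp_rot: [-1.88, 1.571, -2.065]
ft_force: [-0.9, 1.7, 0.7]
opening: 0.998
```

Run:
```python
from h import *
need([427,-354,74],-10.5)
T=cam("top");S=cam("side")
a=cv2.resize(T["pixels"][165:225,145:255],(550,300),interpolation=2);b=cv2.resize(S["pixels"][120:200,210:285],(225,240),interpolation=2);b=np.vstack([b,np.zeros((60,225,3),np.uint8)])
cv2.imwrite("pics/c2.png",np.hstack([a,b])[...,::-1])
for u in ((516,206.4,72),(536.2,316.5,72),(526,261.5,52)): print(((proj(T,u)[0]-[145,165]+.5)*5).round())
```

```text
t 15.35 tcp [ 425.9 -356.   157.8] open 0.998 F [-0.9  1.7  0.7] q [-0.82  0.47  1.81 -0.    0.86 -0.63]
tilt [-0. -0. -1.] jaw deg -10.6 tool shift [83.8  2.1  0.7]
turn -0.1 shift after turn [83.8  2.1  0.7]
[235. 133.]
[ 59. 102.]
[153. 122.]
```

View pics/c2.png

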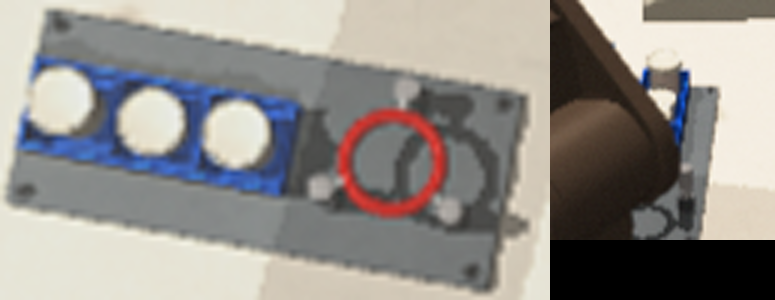

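All three pots stand in their cells. Lids are at (61,101), (151,123) and (237,134) against predictions of (59,102), (153,122) and (235,133). Now the flask neck.

>>> apply_moves:
  increments:
    - [0, 15, 2, 1, 0]
    - [0, 25, 0, 0, 0]
    - [0, 22, 0, 0, 0]
    - [0, 12, 0, 0, 0]
    - [0, 6, 0, 0, 0]
    - [0, 3, 0, 0, 0]
    - [0, 0, 0, 0, 0]

```text
t: 16.15
eef_pos: [428.2, -352.1, 75.5]
tcp_rot: [-0.67, 1.57, -0.853]
ft_force: [-0.1, -0.2, 0.3]
opening: 0.996
```

Run:
```python
from h import *
need([427,-354,74],-10.5)
```

```text
t 16.15 tcp [ 428.2 -352.1   75.5] open 0.996 F [-0.1 -0.2  0.3] q [-0.81  0.59  1.88 -0.    0.68 -0.62]
tilt [ 0. -0. -1.] jaw deg -10.5 tool shift [ 1.5 -2.1 -0.8]
turn 0.0 shift after turn [ 1.5 -2.1 -0.8]
```

>>> apply_moves:
  increments:
    - [0, 1, -2, -1, 0]
    - [0.4, 0, 0, 0, 0]
    - [0.6, 0, 0, 0, 0]
    - [0.8, 0, 0, 0, 0]
    - [1, 0, 0, 0, 0]
    - [1, 0, 0, 0, 0]
    - [1, 0, 0, 0, 0]
    - [1, 0, 0, 0, 0]
    - [1, 0, 0, 0, 0]
    - [1, 0, 0, 0, 0]

```text
t: 17.15
eef_pos: [426.6, -354.0, 74.1]
tcp_rot: [-1.464, 1.571, -1.647]
ft_force: [0.2, 0.2, 0.0]
opening: 0.325
```

Run:
```python
from h import *
need([498,109,180],-10.5)
```

```text
t 17.15 tcp [ 426.6 -354.    74.1] open 0.325 F [0.2 0.2 0. ] q [-0.81  0.59  1.88 -0.    0.67 -0.63]
tilt [-0. -0. -1.] jaw deg -10.5 tool shift [-105.9  468.2  -14.2]
turn 0.0 shift after turn [-105.9  468.2  -14.2]
```

>>> apply_moves:
  increments:
    - [1, 0, 0, 0, 0]
    - [1, 0, 0, 0, 0]
    - [1, -5, 0, 0, 0]
    - [1, -20, 0, 0, 0]
    - [1, -30, 0, 0, 0]
    - [1, -30, 0, 0, 0]
    - [1, -20, 0, 0, 0]
    - [1, 0, 15, 0, 0]
    - [1, 0, 25, 0, 0]
    - [1, 0, 30, -1, 0]

```text
t: 18.15
eef_pos: [438.0, -283.4, 178.0]
tcp_rot: [2.614, 1.57, 2.43]
ft_force: [0.8, 0.1, -0.8]
opening: 0.324
```

>>> apply_moves:
  increments:
    - [1, 0, 40, -1, 0]
    - [1, 0, 40, -1, 0]
    - [1, 0, 40, -2, 0]
    - [1, 0, 40, -2, 0]
    - [1, 0, 40, -2, 0]
    - [1, 0, 40, -2, 0]
    - [1, 0, 40, -1, 0]
    - [1, 0, 40, -1, 0]
    - [1, 0, 35, -1, 0]
    - [1, 0, 20, 0, 0]

```text
t: 19.15
eef_pos: [492.7, 89.2, 177.9]
tcp_rot: [-3.04, 1.569, 3.062]
ft_force: [0.4, -0.4, -1.7]
opening: 0.324
```

>>> apply_moves:
  increments:
    - [1, 0, 13, 0, 0]
    - [1, 0, 6, 0, 0]
    - [1, 0, 0, 0, 0]
    - [1, 0, 0, 0, 0]

```text
t: 19.55
eef_pos: [497.1, 104.2, 178.9]
tcp_rot: [-2.429, 1.57, -2.613]
ft_force: [-1.4, -0.9, -1.4]
opening: 0.321
```

Run:
```python
from h import *
need([498,109,131],-10.5)
```

```text
t 19.55 tcp [497.1 104.2 178.9] open 0.321 F [-1.4 -0.9 -1.4] q [ 0.08  0.39  1.9  -0.    0.86  0.26]
tilt [-0. -0. -1.] jaw deg -10.5 tool shift [47.9  4.9 -0. ]
turn -0.0 shift after turn [47.9  4.9 -0. ]
```

The opening of 31 mm is wider than the 26 mm neck, so I'll look at the held flask over the ring.

Run:
```python
from h import *
T=cam("top");S=cam("side")
b=cv2.resize(S["pixels"][110:210,190:290],(600,600),interpolation=2)
cv2.imwrite("pics/f1.png",b[...,::-1])
s,R=tool();p=s["eef_pos"]
for h in(-74,-47.5,26,41): print(h,((proj(S,p+[0,0,h])[0]-[190,110]+.5)*6).round())
need([498,109,131],-10.5)
```

```text
-74 [302. 339.]
-47.5 [301. 299.]
26 [295. 185.]
41 [294. 160.]
t 19.65 tcp [497.2 104.  179. ] open 0.32 F [ 0.3  0.1 -0.9] q [ 0.08  0.38  1.9  -0.    0.86  0.26]
tilt [-0. -0. -1.] jaw deg -10.6 tool shift [48.   5.  -0.2]
turn -0.1 shift after turn [48.   5.  -0.2]
```

View pics/f1.png

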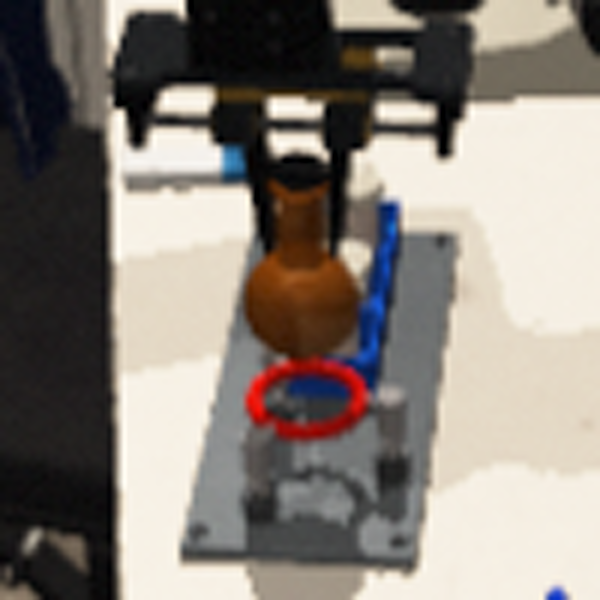

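The flask is upright and held on the neck. Its bulb is at (302,300) against a predicted (301,299), the ring is at (308,400), and the grip offset is under 1 mm. Splitting the top and side estimates, I aim at (498,108).

>>> apply_moves:
  increments:
    - [1, 5, 3.8, 0, 0]
    - [1, 12, 0, 0, 0]
    - [1, 10, 0, 0, 0]
    - [1, 6, 0, 0, 0]
    - [1, 4, 0, 0, 0]
    - [1, 2, 0, 0, 0]
    - [1, 0, 0, 0, 0]
    - [1, 0, 0, 0, 0]

```text
t: 20.45
eef_pos: [498.2, 108.6, 140.3]
tcp_rot: [0.045, 1.57, -0.138]
ft_force: [-0.1, 0.2, -1.4]
opening: 0.324
```

Run:
```python
from h import *
need([498,108,131],-10.5)
S=cam("side");p=status.state()["eef_pos"]
print("side bulb pred",proj(S,p-[0,0,47.5]),"ring pred",proj(S,[498,108,62]))
im=S["pixels"].astype(int);r,g,b=im[...,0],im[...,1],im[...,2]
for n,m in(("amber",(r>60)&(r>g*1.6)&(g>b*1.2)),("red",(r>130)&(g<80)&(b<80))):
    mm=np.zeros(m.shape,np.uint8);mm[130:200,215:275]=m[130:200,215:275]
    k=max(cv2.findContours(mm,0,1)[0],key=cv2.contourArea);print(n,cv2.boundingRect(k))
```

```text
t 20.45 tcp [498.2 108.6 140.3] open 0.324 F [-0.1  0.2 -1.4] q [ 0.09  0.44  1.93 -0.    0.77  0.27]
tilt [ 0. -0. -1.] jaw deg -10.5 tool shift [ 9.3 -0.6 -0.1]
turn 0.0 shift after turn [ 9.3 -0.6 -0.1]
side bulb pred [[240.23151125 168.04756331]] ring pred [[240.51652773 175.54913851]]
amber (231, 150, 20, 30)
red (231, 173, 15, 10)
```

>>> apply_moves:
  increments:
    - [1, 3, 0, 0, 0]
    - [1, 3, 0, 0, 0]
    - [1, 1.5, 0, 0, 0]
    - [1, 1, 0, 0, 0]
    - [1, 0, 0, 0, 0]
    - [1, 0, 0, 0, 0]

```text
t: 21.1
eef_pos: [498.1, 108.6, 131.6]
tcp_rot: [-1.54, 1.571, -1.724]
ft_force: [0.1, -0.4, -1.8]
opening: 0.325
```

>>> apply_moves:
  increments:
    - [1, 1.5, 0, 0, 0]
    - [1, 1.5, 0, 0, 0]
    - [1, 0, 0, 0, 0]
    - [1, 0, 0, 0, 0]

```text
t: 21.5
eef_pos: [498.2, 108.6, 128.7]
tcp_rot: [0.019, 1.57, -0.164]
ft_force: [-0.8, -0.5, 3.7]
opening: 0.323
```

Contact is at the expected height, with lateral force under 1 N. Pressing on.

>>> apply_moves:
  increments:
    - [1, 2, 0, 0, 0]
    - [1, 2, 0, 0, 0]
    - [1, 2, 0, 0, 0]
    - [1, 2, 0, 0, 0]
    - [1, 1, 0, 0, 0]
    - [1, 1, 0, 0, 0]
    - [1, 0, 0, 0, 0]
    - [1, 0, 0, 0, 0]

```text
t: 22.3
eef_pos: [498.2, 108.6, 118.9]
tcp_rot: [0.133, 1.57, -0.051]
ft_force: [-1.1, 0.7, 8.6]
opening: 0.323
```

>>> apply_moves:
  increments:
    - [1, 1, 0, 0, 0]
    - [1, 1, 0, 0, 0]
    - [1, 1, 0, 0, 0]
    - [1, 0, 0, 0, 0]
    - [1, 0, 0, 0, 0]

```text
t: 22.8
eef_pos: [498.6, 108.7, 116.7]
tcp_rot: [0.253, 1.569, 0.07]
ft_force: [-3.8, -0.4, 19.2]
opening: 0.326
```

The force rose steeply from 9 to 19 N, so the ring is on its stop. Taking a last look.

Run:
```python
from h import *
need([498,108,117],-10.5)
S=cam("side");T=cam("top")
cv2.imwrite("pics/e.png",cv2.resize(S["pixels"][110:210,190:290],(600,600),interpolation=2)[...,::-1])
im=S["pixels"].astype(int);r,g,b=im[...,0],im[...,1],im[...,2]
for n,m in(("amber",(r>60)&(r>g*1.6)&(g>b*1.2)),("red",(r>130)&(g<80)&(b<80))):
    mm=np.zeros(m.shape,np.uint8);mm[130:205,215:275]=m[130:205,215:275]
    k=max(cv2.findContours(mm,0,1)[0],key=cv2.contourArea);print(n,cv2.boundingRect(k))
p=status.state()["eef_pos"]
for h in(-47.5,-69.5): print(((proj(S,p+[0,0,h])[0]-[190,110]+.5)*6).round())
for z in(62,48):print("ring z",z,proj(S,[[498,76.5,z],[498,108,z]]).round(1))
need([498,108,117])
```

```text
t 22.8 tcp [498.6 108.7 116.7] open 0.326 F [-3.8 -0.4 19.2] q [ 0.09  0.48  1.95 -0.    0.71  0.27]
tilt [ 0.002  0.    -1.   ] jaw deg -10.5 tool shift [-0.3 -0.8 -0.5]
turn 0.0 shift after turn [-0.3 -0.8 -0.5]
amber (232, 156, 19, 30)
red (231, 178, 16, 8)
[307. 385.]
[308. 416.]
ring z 62 [[241.2 181.3]
 [240.5 175.5]]
ring z 48 [[241.3 184.6]
 [240.7 178.8]]
t 22.9 tcp [498.6 108.6 116.7] open 0.322 F [-2.7 -0.8 19.4] q [ 0.09  0.48  1.95 -0.    0.71  0.27]
tilt [ 0.002  0.    -1.   ] jaw deg -10.5 tool shift [-0.3 -0.7 -0.5]
```

View pics/e.png

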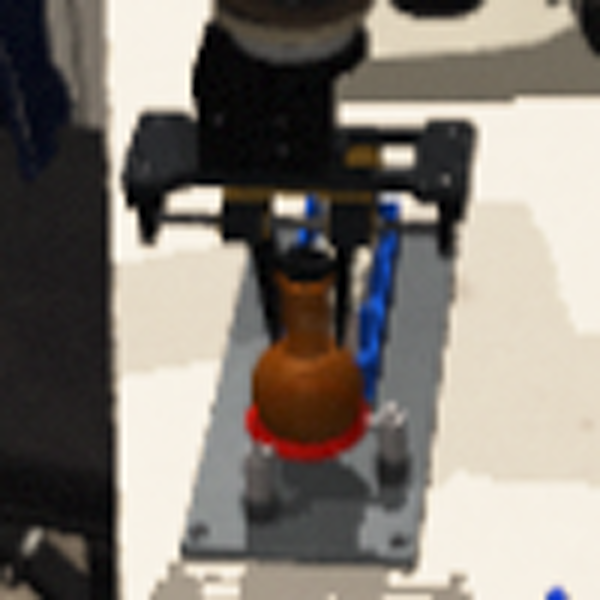

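The flask sits upright and centred in the ring, with the bulb at (308,395). The ring's lower edge went from row 183 to row 186, which is about 13 mm down. Handing in.

```bash
python3 -c "
from h import *
print(env.job_done()); need([498,108,117])"
```

```text
the job is handed in; nothing more can be done
None
the job is handed in; nothing more can be done
```

The job is handed in: both tall pots stand in the crate's two empty cells, and the arm still holds the flask pressed down in the red ring. The simulator gave no verdict. My last reading was at about 23 s of the 72 s allowed.

**Pots:** One tall pot is in the outer cell and the other is in the cell next to the ring. The top view taken after both were released showed each lid within about 2 mm of where I expected it. The short pot had not moved.

**Flask:** It is upright and gripped by the neck. It first touched the ring at the expected height, and the force then rose from 9 to about 19 N over the last 2 mm, so the ring is on its stop. In the side view the ring had moved about 3 pixels, or about 13 mm. That view is coarse, so the height and force readings are the stronger evidence.

**Checks that disagreed:**
- **Cameras:** The two views differed by 3–5 mm along y on the worktop, and triangulated heights read about 3–6 mm low. I used mainly the top view for the pots and flask, and a value between the two for the ring.
- **Gripper opening:** It read about 41 mm on the 43 mm lids and 31 mm on the 26 mm neck. Side pictures of the first pot and the flask showed both held upright, so I went on.

I took no final picture of the pen, petri dish, mailer and forceps, and none of the moves went near them.

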